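# Free the top reach-test cone from its stack

### The arm

A 6-joint arm with a two-finger parallel gripper is mounted at the origin on the work surface. World frame = base frame: x ahead of the robot, y to its left, z up, the work surface at z = 0. Lengths are in mm, angles in rad, forces in N, time in s.
With the tool pointing down it reaches from about 275 to 1000 mm from the base axis. Payload 8.4 kg.
Tool frame: the origin (TCP) lies between the finger pads; the fingertips stand r.finger_overhang ahead of it and the grasp point (between the pads) is the TCP (r.finger_overhang is the distance from the TCP to the fingertips, in mm); z points along the fingers, y is the line along which they close (so a half turn about z gives the same grasp; the last joint's range is limited). The gripper opens to 85 mm and grips with 20 to 120 N. Pads are 22 mm wide; open, the fingers measure 114 mm over their backs; the gripper's body (76 mm by 85 mm) begins 54 mm behind the grasp point. The pads swing forward as they close: fully open they stand 13 mm farther back than shut.
Start: joints at [-1.166, 0.353, 1.633, -0, 1.155, -0.002], TCP at [247.294, -573.998, 215.781] pointing down, gripper open.
Joint ranges: [-2.63, 2.63], [-0.92, 2.1], [0.06, 2.66], [-1.3, 4.44], [0, 2.69], [-3.02, 3.02]. Speed limits (rad/s): [2.22, 2.22, 2.79, 3.14, 3.14, 3.14].

### API

Orientations are given as [roll, pitch, yaw] about the fixed x, y, z axes, in that order (R = Rz(yaw) Ry(pitch) Rx(roll)).
In Python, from rig import r, cams, sign_off gives the robot as it stands.
- The arm moves only by the shell command python3 -m crank 'ROWS' [FORCE]. ROWS is JSON, a list of rows, each a list of 7 numbers: the shift along the tool's x, y, z in m, then the turn, a rotation vector about the tool's x, y, z in rad, then the closure, from 0 (fully open) to 1 (shut). In form: [[dx, dy, dz, ax, ay, az, gripper], ...]. A call has 1 to 5 rows; each row is the pose to reach, as a shift and turn from the pose commanded when the call began, along the tool's axes at that moment; what a row does not reach only later rows make up. A row lasts 1/10 s, in which the tool goes at most 50 mm and 8.59 degrees, less where a joint would pass 70% of its speed; a pose out of reach is approached as far as the arm can. A call with a gripper value outside its range is refused whole. The fingers move at their own pace and stop on an object; FORCE is the grip in N (left out, the last holds). Time passes only in rows, so rows that repeat a pose let the fingers close. It gives the time, the measured TCP pose, the force, the opening and the grip force at its end, in the units of the state.
- r.sense(): the state, without advancing time (a new reading comes with each control period).
- cams.grab_frame(name): name is "scene" or "side" or "wrist"; returns a dict with "image" (480x640x3 uint8, red, green, blue), "fx", "fy", "cx", "cy" (pixels), "position" and "orientation" of the camera in the world. Camera axes: x right, y down, z forward; pixel columns grow to the right and rows downward; lengths in mm; the calibration is good to about 2 mm. A picture is of the moment at which its call begins. There is no depth.
- sign_off(): hands the job in; it is judged then, once.
The state is a dict: "clock": time; "qpos": joint angles; "qvel": joint speeds; "joint_efforts": joint torques, N m; "eef_pos": TCP position; "tcp_rot": TCP orientation; "contact_force": force on the tool from outside, world axes, zero at the start; "wrist_torque": the same for the moment, N m; "opening": opening from 0.0 (shut) to 1.0 (fully open); "grasp_force": force on a finger pad.
Only numpy, scipy, OpenCV 4.12 (cv2) and the standard library are available. Lean on these libraries where they do the work, as an engineer would, in place of code of your own. Each camera call takes 0.05 s, during which the arm holds its last target. There are 200 camera calls.

### The job

Set up the reach test: take the top cone off the taller of the two stacks of white cones and stand it upright in the middle of the round grey step. It is clipped to the cone below, so twist it about 75 degrees, either way, before lifting it clear, and set it down gently. Leave the rest of that stack and the other stack standing where they are.

Things in the scene. Friction and masses are not known exactly. Their poses are not given: they have to be found in the camera images.
- cone: Top cone of the taller (3-cone) stack: hollow white plastic, 0.12 kg, 126 mm high. Skirt 104 mm wide and 32 mm high, then a taper from 95 mm to the 54 mm wide flat crown, 100 mm up. On the crown a grip bar on a thin neck, 40 mm long, 12 wide, flat sides 110 to 126 mm above the underside: pinch it across its width from above. Origin: centre of the open underside; z up, x along the bar.
- tall_stack: The two cones below, same shape, fixed on a steel disc 140 mm wide, 8 thick; 2 kg, loose on the table. Origin: centre of its underside, x along its bars. The top cone sits on its axis, 72 mm up, bar within 8 degrees of x. Catches grip the bar inside (2 mm play; a straight pull lifts all); 65 to 115 degrees of turn either way frees it, easily, no stop; keep that angle and rise straight, 94 mm to clear.
- spare_cone: The top cone of the shorter (2-cone) stack, same shape and size as the other, its bar's top about 166 mm above the table (198 mm on the taller stack); leave it alone. Origin: centre of its open underside, z up, x along its grip bar.
- round_step: The round step: a flat grey disc 140 mm in diameter and 12 mm high, fixed to the table; the cone goes on its top. Origin: centre of its underside, z up. A square grey step about as large (130 mm) lies elsewhere and is not wanted.
Things that resemble listed ones, but are neither listed nor needed, are in the scene too. Leave any orange look-alike of the cone alone.

How it is judged:
By the outcome, as a careful person would: the job done as asked, in the order asked, and still so for the second after the job is handed in, with the robot touching nothing.
It also fails if it takes over 48 s, if anything falls off the work surface, if the arm or the gripper's body presses on something with over 40 N, if the wrist force passes 120 N, or if a joint passes its speed limit or range.

## Working session

There is one attempt and no reset: what is moved stays moved. The work goes in short steps, Python scripts to look and compute and a shell command to move; the robot and the scene stay as the last step left them, time stands still between calls to the robot, and variables do not carry over. Pictures are saved under pics/ and viewed, at most 10 in all, crops included, and the job is handed in when it is done.

```bash
mkdir -p pics; ls
cat > h.py <<'E'
import numpy as np,cv2
from scipy.spatial.transform import Rotation as Ro
from rig import r,cams,sign_off
def grab(n):
    f=cams.grab_frame(n); return f
def rot(f):
    o=np.array(f['orientation'],float)
    return o if o.shape==(3,3) else Ro.from_euler('xyz',o).as_matrix()
def plane(f,u,v,z):
    d=rot(f)@np.array([(u-f['cx'])/f['fx'],(v-f['cy'])/f['fy'],1]); p=np.array(f['position'],float)
    return p+d*(z-p[2])/d[2]
def proj(f,P):
    c=rot(f).T@(np.array(P,float)-np.array(f['position'])); return f['cx']+f['fx']*c[0]/c[2],f['cy']+f['fy']*c[1]/c[2]
def save(f,n): cv2.imwrite('pics/'+n+'.png',cv2.cvtColor(f['image'],cv2.COLOR_RGB2BGR))
E
python3 - <<'E'
from h import *
import pickle
F={}
for n in('scene','side'):
    f=grab(n);F[n]=f;save(f,n);print(n,f['position'],f['orientation'],f['fx'],f['cx'],f['cy'])
pickle.dump(F,open('F.pkl','wb'))
print(r.sense(),r.finger_overhang)
E
```

```text
pics
scene [1169.49923701  420.88764262  903.44477994] [-2.44079865 -0.00643317  2.12329123] 584.3817334704037 322.0211493198778 238.52572672823356
side [ 477.06587735 -932.18271649  819.74528852] [-2.21671321e+00 -1.49169942e-03 -1.08512913e-01] 618.9951140749808 325.42665917526597 244.2335566567553
{'clock': 0.1, 'qpos': array([-1.16639974e+00,  3.53566005e-01,  1.63408966e+00,  1.73880211e-05,
        1.15521065e+00, -2.38453613e-03]), 'qvel': array([-0.00174517, -0.00210943, -0.0032177 ,  0.00125635,  0.00152452,
        0.00212896]), 'joint_efforts': array([ 2.87229459e-04, -6.06356478e+01, -3.42822361e+01, -6.68237476e-05,
        4.08645239e-03,  2.01011295e-05]), 'eef_pos': array([ 247.11451601, -573.56328272,  215.13202724]), 'tcp_rot': array([-3.14031903e+00, -1.89360470e-05,  4.06774084e-01]), 'contact_force': array([ 0.09589289,  0.88942196, -0.04307277]), 'wrist_torque': array([0.01261885, 0.03214104, 0.03022635]), 'grasp_force': 0.0, 'opening': 0.9999582303261562} 19.0
```

View pics/scene.png

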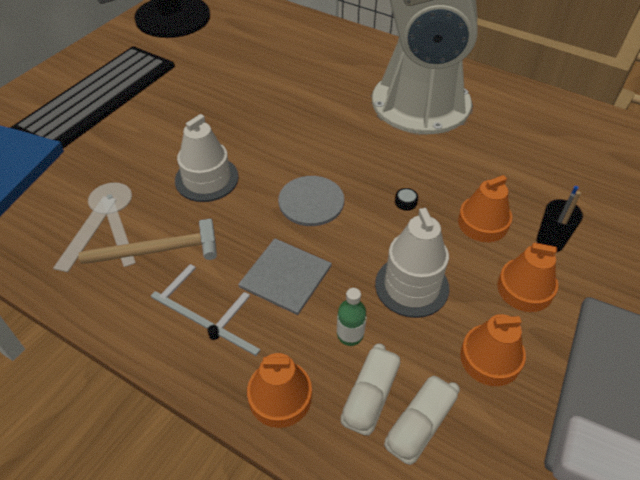

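View pics/side.png

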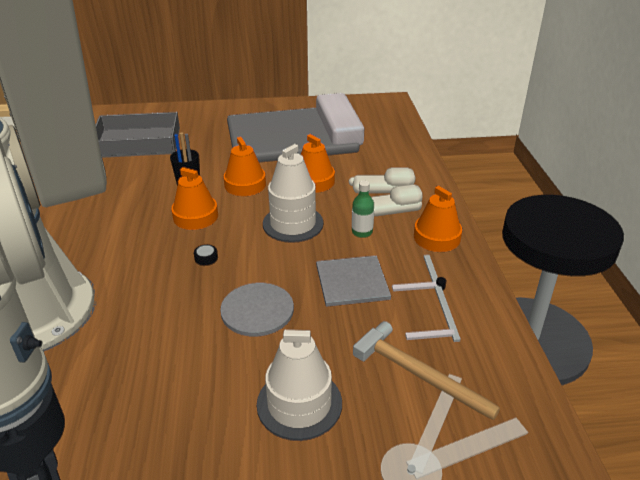

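The scene view shows two white stacks. The one at (205,160), (298,380) in side, has one band and is the 2-cone stack. The one at (417,265), (292,195) in side, has two bands and is taller, so it's the target. The round step is at (311,200) / (257,308) and the square one at (285,275) / (353,280).

Run:
```python
from h import *
import pickle
F=pickle.load(open('F.pkl','rb'))
T=[]
for n,(u,v) in dict(scene=(420,235),side=(291,170)).items():
    im=cv2.cvtColor(F[n]['image'],cv2.COLOR_RGB2BGR)[v-40:v+20+15,u-37:u+38]
    T.append(cv2.resize(im,None,fx=5,fy=5,interpolation=cv2.INTER_CUBIC))
cv2.imwrite('pics/crop.png',np.hstack(T))
# step: both views, grey mask near seed, ellipse
for n,(u,v) in dict(scene=(311,200),side=(257,308)).items():
    f=F[n];hsv=cv2.cvtColor(f['image'],cv2.COLOR_RGB2HSV)
    m=((hsv[...,1]<60)&(hsv[...,2]>70)&(hsv[...,2]<190)).astype(np.uint8)
    k,l,s,c=cv2.connectedComponentsWithStats(cv2.morphologyEx(m,cv2.MORPH_OPEN,np.ones((3,3))))
    i=l[v,u]; cnt=max(cv2.findContours((l==i).astype(np.uint8),0,1)[0],key=len)[:,0]
    P=np.array([plane(f,a,b,12)[:2] for a,b in cnt],np.float32)
    print(n,'step',cv2.minEnclosingCircle(P),cv2.fitEllipse(P),s[i])
    print('stack guess',plane(f,*dict(scene=(426,217),side=(291,151))[n],198))
```

```text
scene step ((447.1085205078125, -47.694557189941406), 73.01117706298828) ((445.662353515625, -46.880985260009766), (136.81826782226562, 141.42254638671875), 97.0383071899414) [ 279  176   65   49 2530]
stack guess [531.49513273 232.29162215 198.        ]
side step ((441.25927734375, -53.665889739990234), 74.10441589355469) ((442.41717529296875, -53.26328659057617), (138.20895385742188, 146.0480194091797), 3.7451629638671875) [ 221  283   73   53 3082]
stack guess [530.9191292  216.38968205 198.        ]
```

View pics/crop.png

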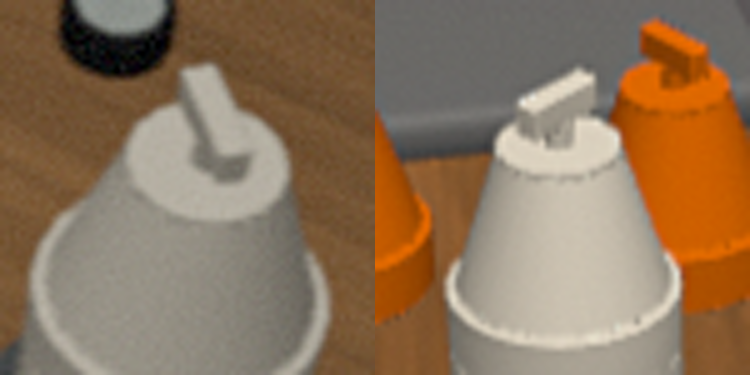

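Run:
```python
from h import *
import pickle
F=pickle.load(open('F.pkl','rb'))
E=[]
for n,pp in dict(scene=[(422.4,208.8),(429.4,225.6)],side=[(285.2,151),(296.4,144.6)]).items():
    a,b=[plane(F[n],*p,198) for p in pp]; d=b-a
    print(n,a.round(),b.round(),'mid',((a+b)/2).round(1),np.linalg.norm(d).round(1),np.degrees(np.arctan2(d[1],d[0])).round(1))
f=grab('wrist');save(f,'w0');print(f['position'],f['orientation'],f['fx'])
R=Ro.from_euler('xyz',r.sense()['tcp_rot']).as_matrix();print(R.round(3)); print(R.T@(np.array(f['position'])-r.sense()['eef_pos']))
```

```text
scene [518. 219. 198.] [546. 245. 198.] mid [531.8 232.2 198. ] 37.7 42.7
side [519. 218. 198.] [544. 243. 198.] mid [531.5 230.5 198. ] 36.0 45.5
[ 318.49121076 -542.04443978  373.07838031] [ 2.83235131e+00  1.29918656e-03 -1.16400027e+00] 408.3032324235416
[[ 0.918  0.396 -0.   ]
 [ 0.396 -0.918  0.001]
 [-0.    -0.001 -1.   ]]
[  78.01605439   -0.96971748 -157.83777436]
```

```bash
cat > go.py <<'E'
import sys
from h import *
def go(x,y,z,yaw):
    s=r.sense();R=Ro.from_euler('xyz',s['tcp_rot']);T=Ro.from_euler('xyz',[np.pi,0,np.radians(yaw)])
    print('t',s['clock'].__round__(2),'at',s['eef_pos'].round(1),np.degrees(s['tcp_rot']).round(1),'F',s['contact_force'].round(1),'open',round(s['opening'],3))
    print('shift m',(R.inv().apply(np.array([x,y,z])-s['eef_pos'])/1000).round(4),'turn',(R.inv()*T).as_rotvec().round(4))
if __name__=='__main__': go(*map(float,sys.argv[1:5]))
E
python3 go.py 532 231 320 44
```

```text
t 0.15 at [ 247.2 -573.7  215.2] [-179.9    0.    23.3] F [-0.4  0.1 -0.7] open 1.002
shift m [ 0.58   -0.6264 -0.1041] turn [-1.000e-03 -2.000e-04 -3.611e-01]
```

View pics/w0.png

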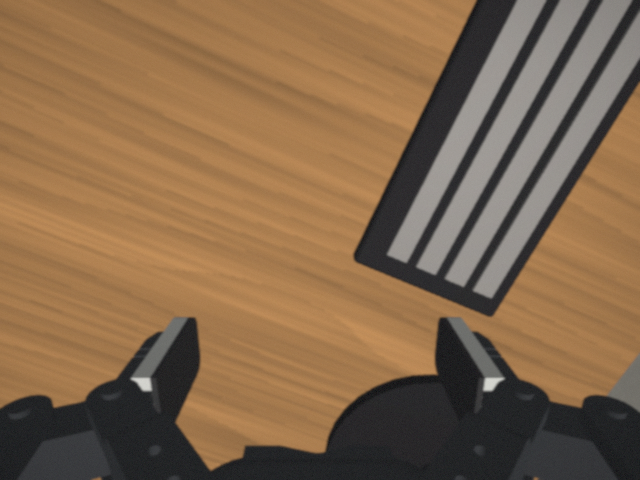

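The wrist view shows the two fingers at (165,370) and (470,370), open, with nothing near them. I'll lift first, then travel.

```bash
python3 -m crank '[[0,0,-0.05,0,0,0,0],[0,0,-0.105,0,0,0,0],[0.03,-0.035,-0.105,0,0,-0.06,0],[0.06,-0.065,-0.105,0,0,-0.12,0],[0.09,-0.1,-0.105,0,0,-0.18,0]]' 40; python3 go.py 532 231 320 44
```

```text
clock: 0.65
eef_pos: [290.7, -445.5, 321.0]
tcp_rot: [3.141, -0.0, 0.588]
contact_force: [0.9, 0.5, 0.1]
opening: 0.998
grasp_force: 0.0
t 0.65 at [ 290.7 -445.5  321. ] [180.   -0.   33.7] F [0.9 0.5 0.1] open 0.998
shift m [ 0.5762 -0.4289  0.0007] turn [ 8.000e-04 -1.000e-04 -1.796e-01]
```

```bash
python3 -m crank '[[0.576,-0.429,0,0,0,-0.18,0],[0.576,-0.429,0,0,0,-0.18,0],[0.576,-0.429,0,0,0,-0.18,0],[0.576,-0.429,0,0,0,-0.18,0],[0.576,-0.429,0,0,0,-0.18,0]]'; python3 go.py 532 231 320 44
```

```text
clock: 1.15
eef_pos: [374.7, -209.3, 320.8]
tcp_rot: [3.141, -0.0, 0.766]
contact_force: [1.0, 0.2, 0.1]
opening: 0.998
grasp_force: 0.0
t 1.15 at [ 374.7 -209.3  320.8] [180.   -0.   43.9] F [1.  0.2 0.1] open 0.998
shift m [ 0.4186 -0.2081  0.0008] turn [ 0.0003 -0.0002 -0.0017]
```

```bash
python3 -m crank '[[0.419,-0.208,0,0,0,0,0],[0.419,-0.208,0,0,0,0,0],[0.419,-0.208,0,0,0,0,0],[0.419,-0.208,0,0,0,0,0],[0.419,-0.208,0,0,0,0,0]]'; python3 go.py 532 231 320 44
```

```text
clock: 1.65
eef_pos: [458.9, 26.4, 320.9]
tcp_rot: [3.141, -0.0, 0.767]
contact_force: [0.4, -0.1, 0.9]
opening: 1.002
grasp_force: 0.0
t 1.65 at [458.9  26.4 320.9] [180.   -0.   43.9] F [ 0.4 -0.1  0.9] open 1.002
shift m [ 0.1946 -0.0966  0.0009] turn [ 0.0004 -0.0003 -0.001 ]
```

```bash
python3 -m crank '[[0.195,-0.097,0.04,0,0,0,0],[0.195,-0.097,0.04,0,0,0,0],[0.195,-0.097,0.04,0,0,0,0],[0.195,-0.097,0.04,0,0,0,0],[0.195,-0.097,0.04,0,0,0,0]]'; python3 go.py 532 231 210 44
python3 - <<'E'
from h import *
f=grab('wrist');save(f,'w1')
print(proj(f,[531.6,231.3,198]), proj(f,[444,-49.5,12]))
import pickle;pickle.dump(f,open('w1.pkl','wb'))
E
```

```text
clock: 2.15
eef_pos: [532.2, 232.9, 279.3]
tcp_rot: [-3.141, 0.001, 0.769]
contact_force: [1.1, -1.7, -0.2]
opening: 1.003
grasp_force: 0.0
t 2.15 at [532.2 232.9 279.3] [-179.9    0.    44.1] F [ 1.1 -1.7 -0.2] open 1.003
shift m [-0.0014  0.0013  0.0693] turn [-0.0011  0.0006  0.0011]
(np.float64(319.7371810277014), np.float64(247.8035437325752)) (np.float64(431.8096537159351), np.float64(397.34003346780094))
```

View pics/w1.png

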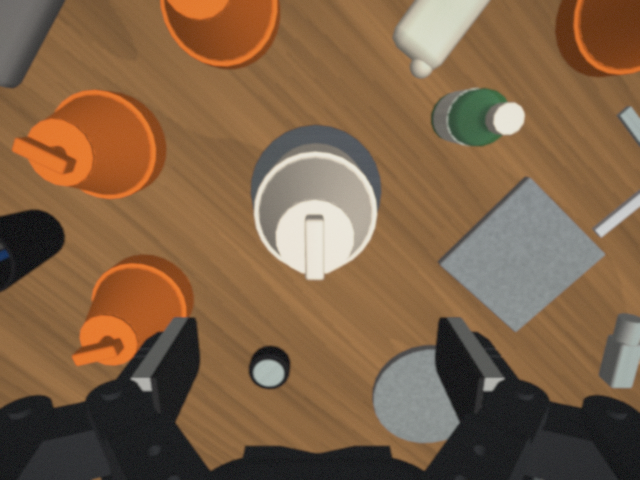

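The wrist view shows the bar from (314,218) to (315,279), almost aligned with the tool. It's about 5 px left of the prediction. The step is at (425,395).

Run:
```python
from h import *
import pickle;f=pickle.load(open('w1.pkl','rb'))
hsv=cv2.cvtColor(f['image'],cv2.COLOR_RGB2HSV)
g=cv2.cvtColor(f['image'],cv2.COLOR_RGB2GRAY)
for v in (225,235,245,255,265,275): print(v,g[v,300:330])
a=plane(f,314,217.5,198);b=plane(f,315,278,198);d=b-a
print(a,b,(a+b)/2,np.linalg.norm(d),np.degrees(np.arctan2(d[1],d[0]))+180)
```

```text
225 [230 229 228 224 211 203 212 222 228 229 229 230 229 230 230 231 230 231
 231 231 229 228 221 217 221 227 230 230 230 229]
235 [230 229 228 222 209 197 208 222 226 228 229 229 229 229 230 230 231 230
 232 231 231 227 221 215 220 227 230 230 230 230]
245 [230 229 229 226 215 198 207 219 226 229 228 229 231 229 230 230 231 231
 230 230 230 227 222 213 218 226 229 229 230 230]
255 [228 229 228 225 210 195 201 217 226 228 229 229 229 229 230 230 229 230
 230 231 230 225 220 215 218 226 229 230 230 230]
265 [229 229 229 226 216 197 196 214 224 227 229 228 228 228 229 228 229 229
 230 230 229 227 221 215 218 225 229 230 229 229]
275 [117 118 119 120 128 150 180 209 222 227 228 228 228 228 229 230 229 230
 230 230 228 226 216 188 151 127 120 117 118 119]
[543.01801114 247.22257605 198.        ] [515.06403062 219.41200433 198.        ] [529.04102088 233.31729019 198.        ] 39.431623430892294 44.85265369101711
```

```bash
python3 go.py 529.4 233.1 195 44.8
```

```text
t 2.2 at [532.6 233.9 279. ] [-179.9    0.    44.1] F [-1.   0.7 -1.1] open 0.998
shift m [-0.0028 -0.0015  0.084 ] turn [-0.0016  0.0003 -0.0125]
```

```bash
python3 -m crank '[[-0.0025,-0.0018,0.03,0,0,-0.0125,0],[-0.0025,-0.0018,0.055,0,0,-0.0125,0],[-0.0025,-0.0018,0.07,0,0,-0.0125,0.2],[-0.0025,-0.0018,0.084,0,0,-0.0125,0.4],[-0.0025,-0.0018,0.084,0,0,-0.0125,0.6]]' 40; python3 go.py 529.4 233.1 195 44.8
python3 - <<'E'
from h import *
f=grab('wrist')
cv2.imwrite('pics/w2.png',cv2.cvtColor(f['image'],cv2.COLOR_RGB2BGR)[100:480,100:560])
E
```

```text
clock: 2.7
eef_pos: [527.8, 227.9, 195.1]
tcp_rot: [-3.141, 0.003, 0.779]
contact_force: [-1.9, 0.2, -0.5]
opening: 0.516
grasp_force: 0.0
t 2.7 at [527.8 227.9 195.1] [-179.9    0.2   44.6] F [-1.9  0.2 -0.5] open 0.516
shift m [ 0.0048 -0.0025  0.0001] turn [-0.001  0.003 -0.003]
```

View pics/w2.png

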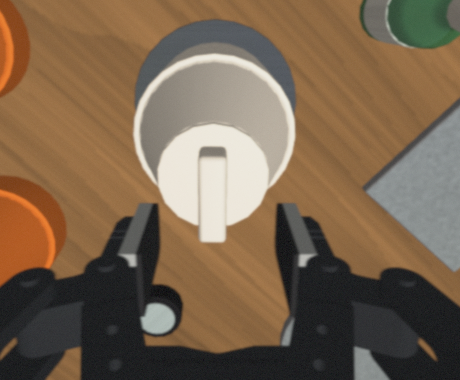

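Run:
```python
from h import *
f=grab('wrist');s=r.sense();R=Ro.from_euler('xyz',s['tcp_rot']).as_matrix()
print(s['eef_pos'],s['qvel'].round(3),f['position'],f['orientation'],R.T@(np.array(f['position'])-s['eef_pos']))
for p in [(0,0,0),(11,22,12),(-11,22,12),(11,22,-10),(-11,22,-10),(0,0,-3)]: print(p,proj(f,s['eef_pos']+R@np.array(p)))
a=plane(f,313,248,198);b=plane(f,311.5,341,198);d=b-a
print(a,b,(a+b)/2,np.linalg.norm(d),np.degrees(np.arctan2(d[1],d[0]))+180)
```

```text
[529.10804827 228.65881973 197.20420244] [ 0.004 -0.013 -0.016  0.001  0.002  0.   ] [583.93502671 284.01216089 354.18098946] [ 2.83105032e+00  7.52303128e-04 -7.91888330e-01] [  77.92332977   -0.85808466 -156.96789472]
(0, 0, 0) (np.float64(319.3946973368323), np.float64(304.3260186707958))
(11, 22, 12) (np.float64(368.8548419432486), np.float64(269.75338525213857))
(-11, 22, 12) (np.float64(367.00251386839295), np.float64(314.26354103721076))
(11, 22, -10) (np.float64(375.5726974247702), np.float64(290.42686157596245))
(-11, 22, -10) (np.float64(373.21779339375126), np.float64(339.6846958795966))
(0, 0, -3) (np.float64(319.42775560003787), np.float64(307.5584261955541))
[545.39398422 248.42804414 198.        ] [514.44751036 218.98023289 198.        ] [529.92074729 233.70413852 198.        ] 42.718354742566056 43.57851742184545
```

The bar is between the fingers, a little left of their midline. I'll shift about 2 mm each way, close further, and check the finger height from the scene and side cameras.

```bash
python3 -m crank '[[0.002,-0.002,0,0,0,0,0.6],[0.002,-0.002,0,0,0,0,0.6]]' 30
python3 - <<'E'
from h import *
T=[]
for n in('scene','side','wrist'):
    f=grab(n);u,v=map(int,proj(f,[529.5,232,190])) if n!='wrist' else (315,320)
    h=45 if n!='wrist' else 120
    im=cv2.cvtColor(f['image'],cv2.COLOR_RGB2BGR)[v-h:v+h,u-h:u+h]
    T.append(cv2.resize(im,(266,266),interpolation=cv2.INTER_CUBIC))
cv2.imwrite('pics/c3.png',np.hstack(T)); print(r.sense()['eef_pos'],r.sense()['opening'])
E
```

```text
clock: 3.0
eef_pos: [529.5, 232.2, 197.8]
tcp_rot: [3.141, -0.002, 0.779]
contact_force: [-0.6, -0.5, 0.2]
opening: 0.4
grasp_force: 0.0
[529.11157341 231.96056852 197.32900129] 0.40466883895644734
```

View pics/c3.png

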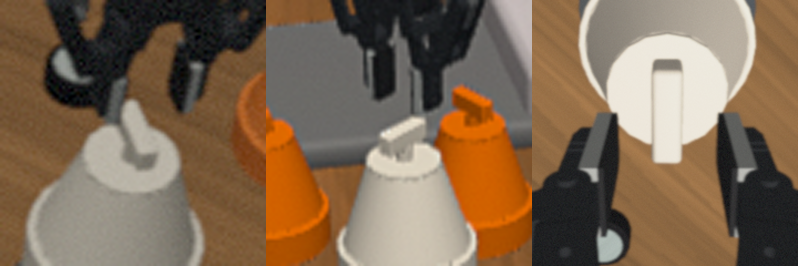

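The fingertips are well above the bar in both the scene and side views, with the bar still free below them. I'll triangulate the tips before descending.

Run:
```python
from h import *
fs=grab('scene');fd=grab('side')
def ray(f,u,v): return np.array(f['position']),rot(f)@np.array([(u-f['cx'])/f['fx'],(v-f['cy'])/f['fy'],1])
def off(f): u,v=map(int,proj(f,[529.5,232,190])); return np.array([u-45,v-45])
def tri(a,b):
    p,d=ray(fs,*(off(fs)+np.array(a)/2.956));q,e=ray(fd,*(off(fd)+np.array(b)/2.956))
    t=np.linalg.lstsq(np.c_[d,-e],q-p,rcond=None)[0];A=p+t[0]*d;B=q+t[1]*e;return (A+B).round(1)/2,np.linalg.norm(A-B).round(1)
# scene left/right vs side left/right finger tips, both pairings; then bar check
for a in [(115,118),(185,108)]:
  for b in [(117,97),(162,108)]: print(a,b,*tri(a,b))
print('bar',tri((133,127),(138,129)))
```

```text
(115, 118) (117, 97) [527.7  226.2  213.65] 28.2
(115, 118) (162, 108) [547.8  224.35 215.3 ] 1.1
(185, 108) (117, 97) [517.35 252.45 211.3 ] 1.5
(185, 108) (162, 108) [538.35 249.9  213.55] 30.9
bar (array([530.95, 230.35, 196.2 ]), np.float64(0.4))
```

The bar top triangulates to z = 196 as expected, but the tips are at about z = 213. The pads really sit about 30 mm higher than the stated overhang implies. The wrist view shows them laterally centred, so I'll descend in small steps and watch the force.

```bash
python3 -m crank '[[0,0,0.007,0,0,0,0.6],[0,0,0.014,0,0,0,0.6],[0,0,0.02,0,0,0,0.6],[0,0,0.024,0,0,0,0.6],[0,0,0.024,0,0,0,0.6]]' 30
python3 - <<'E'
from h import *
T=[]
for n in('scene','side','wrist'):
    f=grab(n);u,v=map(int,proj(f,[529.5,232,190])) if n!='wrist' else (315,320)
    h=45 if n!='wrist' else 120
    im=cv2.cvtColor(f['image'],cv2.COLOR_RGB2BGR)[v-h:v+h,u-h:u+h]
    T.append(cv2.resize(im,(266,266),interpolation=cv2.INTER_CUBIC))
cv2.imwrite('pics/c4.png',np.hstack(T)); print(r.sense()['eef_pos'],r.sense()['opening'],r.sense()['contact_force'])
E
```

```text
clock: 3.75
eef_pos: [528.4, 231.6, 171.8]
tcp_rot: [-3.141, 0.001, 0.779]
contact_force: [0.5, -0.3, 0.8]
opening: 0.399
grasp_force: 0.0
[528.99535685 231.83875533 172.87670085] 0.3997261266731717 [ 0.13524366  0.14362733 -0.35318131]
```

View pics/c4.png

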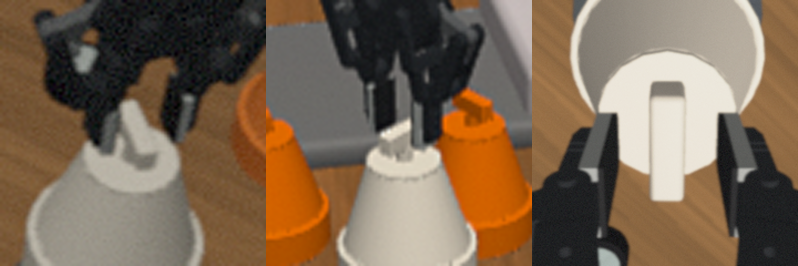

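The tips now straddle the top of the bar, at about z = 189, with the bar centred in the wrist view. I'll go 9 mm lower and close.

```bash
python3 -m crank '[[0,0,0.004,0,0,0,0.6],[0,0,0.009,0,0,0,0.6],[0,0,0.009,0,0,0,0.7],[0,0,0.009,0,0,0,0.8],[0,0,0.009,0,0,0,0.9]]' 30;  python3 -m crank '[[0,0,0,0,0,0,1],[0,0,0,0,0,0,1],[0,0,0,0,0,0,1],[0,0,0,0,0,0,1]]' 50
```

```text
clock: 4.4
eef_pos: [528.9, 231.8, 163.9]
tcp_rot: [-3.142, -0.0, 0.779]
contact_force: [-1.5, -0.4, -1.6]
opening: 0.136
grasp_force: 31.4
clock: 4.8
eef_pos: [528.9, 231.8, 163.8]
tcp_rot: [3.142, -0.0, 0.779]
contact_force: [-0.8, 0.2, 0.6]
opening: 0.125
grasp_force: 53.7
```

Gripped: the opening is about 11 mm on a 12 mm bar. Now the twist, to +75°.

```bash
python3 -m crank '[[0,0,0,0,0,-0.08,1],[0,0,0,0,0,-0.18,1],[0,0,0,0,0,-0.28,1],[0,0,0,0,0,-0.38,1],[0,0,0,0,0,-0.48,1]]'
python3 - <<'E'
from rig import r
s=r.sense();print(s['wrist_torque'])
E
```

```text
clock: 5.3
eef_pos: [529.0, 231.8, 163.9]
tcp_rot: [3.141, -0.0, 1.263]
contact_force: [0.6, 0.4, 1.0]
opening: 0.124
grasp_force: 53.8
[-0.01631889 -0.01808399  0.00271406]
```

```bash
python3 -m crank '[[0,0,0,0,0,-0.14,1],[0,0,0,0,0,-0.28,1],[0,0,0,0,0,-0.42,1],[0,0,0,0,0,-0.56,1],[0,0,0,0,0,-0.68,1]]';python3 -m crank '[[0,0,0,0,0,-0.1,1],[0,0,0,0,0,-0.15,1],[0,0,0,0,0,-0.15,1]]'; python3 -m crank '[[0,0,-0.003,0,0,0,1],[0,0,-0.006,0,0,0,1],[0,0,-0.006,0,0,0,1]]'
```

```text
clock: 5.8
eef_pos: [529.0, 231.8, 163.9]
tcp_rot: [3.141, 0.0, 1.945]
contact_force: [0.5, 0.2, 0.3]
opening: 0.128
grasp_force: 53.8
clock: 6.1
eef_pos: [529.0, 231.7, 163.9]
tcp_rot: [3.141, 0.0, 2.09]
contact_force: [0.2, -0.8, 0.5]
opening: 0.128
grasp_force: 53.8
clock: 6.4
eef_pos: [529.1, 231.9, 170.3]
tcp_rot: [3.141, 0.0, 2.089]
contact_force: [-0.0, -0.1, -1.5]
opening: 0.121
grasp_force: 53.6
```

```bash
python3 -m crank '[[0,0,-0.01,0,0,0,1],[0,0,-0.025,0,0,0,1],[0,0,-0.04,0,0,0,1],[0,0,-0.055,0,0,0,1],[0,0,-0.07,0,0,0,1]]'; python3 -m crank '[[0,0,-0.015,0,0,0,1],[0,0,-0.03,0,0,0,1],[0,0,-0.045,0,0,0,1],[0,0,-0.055,0,0,0,1],[0,0,-0.055,0,0,0,1]]'; python3 go.py 444 -49.5 250 100
python3 - <<'E'
from h import *
f=grab('scene');save(f,'s5');f=grab('side');save(f,'d5')
E
```

```text
clock: 6.9
eef_pos: [528.9, 231.8, 241.1]
tcp_rot: [3.141, 0.0, 2.089]
contact_force: [1.2, -0.0, -1.9]
opening: 0.127
grasp_force: 53.5
clock: 7.4
eef_pos: [529.6, 232.1, 296.6]
tcp_rot: [3.139, 0.0, 2.089]
contact_force: [0.8, 0.0, -2.2]
opening: 0.127
grasp_force: 53.6
t 7.4 at [529.6 232.1 296.6] [179.8   0.  119.7] F [ 0.8  0.  -2.2] open 0.127
shift m [-0.2022 -0.214   0.0461] turn [ 2.900e-03 -2.000e-04  3.438e-01]
```

View pics/s5.png

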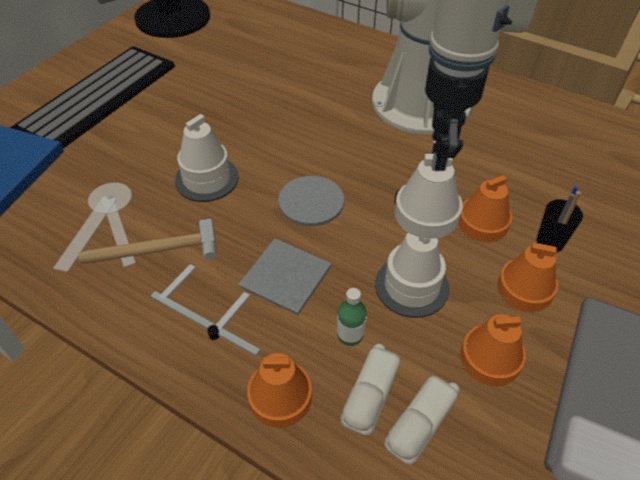

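The cone is off and hanging upright at (430,200), and the remaining stack hasn't moved from (415,270). Now over to the step, correcting its centre for the visible rim to about (441.5,-48.5).

```bash
python3 go.py 441.5 -48.5 296 119.7; python3 -m crank '[[0.01,-0.02,0,0,0,0,1],[0.025,-0.05,0,0,0,0,1],[0.04,-0.08,0,0,0,0,1],[0.05,-0.1,0,0,0,0,1],[0.05,-0.1,0,0,0,0,1]]' 2>&1 | head -0; python3 go.py 441.5 -48.5 296 119.7
```

```text
t 7.5 at [528.7 231.7 294.6] [-180.    -0.   119.7] F [-0.2 -0.2 -1.3] open 0.13
shift m [-0.2002 -0.2146 -0.0014] turn [-0.0001 -0.      0.0001]
t 8.0 at [414.3 225.1 293.9] [-179.9   -0.   119.8] F [ 0.1 -0.6 -1.5] open 0.127
shift m [-0.251  -0.1121 -0.0019] turn [-0.0026 -0.0005  0.001 ]
```

I typed that move before reading the printed shift, so it went sideways instead of toward the step. Nothing was touched, since the cone is well clear. Continuing with the computed shift.

```bash
python3 -m crank '[[-0.03,-0.013,0,0,0,0,1],[-0.07,-0.031,0,0,0,0,1],[-0.11,-0.049,0,0,0,0,1],[-0.15,-0.067,0,0,0,0,1],[-0.19,-0.085,0,0,0,0,1]]'; python3 go.py 441.5 -48.5 296 119.7
```

```text
clock: 8.5
eef_pos: [437.8, 16.7, 294.4]
tcp_rot: [-3.141, 0.0, 2.09]
contact_force: [1.1, 0.2, -1.0]
opening: 0.126
grasp_force: 53.6
t 8.5 at [437.8  16.7 294.4] [-180.     0.   119.7] F [ 1.1  0.2 -1. ] open 0.126
shift m [-0.0584 -0.0291 -0.0016] turn [-0.0002  0.      0.0004]
```

```bash
python3 -m crank '[[-0.025,-0.013,0,0,0,0,1],[-0.045,-0.022,0,0,0,0,1],[-0.058,-0.029,0.01,0,0,0,1],[-0.058,-0.029,0.04,0,0,0,1],[-0.058,-0.029,0.07,0,0,0,1]]'; python3 -m crank '[[0,0,0.03,0,0,0,1],[0,0,0.06,0,0,0,1],[0,0,0.08,0,0,0,1],[0,0,0.09,0,0,0,1],[0,0,0.09,0,0,0,1]]'; python3 go.py 441.5 -48.5 104 119.7
python3 - <<'E'
from h import *
T=[]
for n,(u,v) in dict(scene=(311,180),side=(257,290)).items():
    f=grab(n);im=cv2.cvtColor(f['image'],cv2.COLOR_RGB2BGR)
    T.append(cv2.resize(im[v-60:v+60,u-60:u+60],(400,400),interpolation=cv2.INTER_CUBIC))
    # white cone skirt lowest rows: horizontal extents vs step extents
    hsv=cv2.cvtColor(f['image'],cv2.COLOR_RGB2HSV)[v-60:v+60,u-60:u+60]
cv2.imwrite('pics/c6.png',np.hstack(T))
E
```

```text
clock: 9.0
eef_pos: [441.9, -47.2, 223.9]
tcp_rot: [3.141, 0.001, 2.088]
contact_force: [0.4, -0.1, -2.2]
opening: 0.123
grasp_force: 53.6
clock: 9.5
eef_pos: [440.4, -46.3, 133.5]
tcp_rot: [-3.139, -0.002, 2.089]
contact_force: [-0.9, -0.3, -1.2]
opening: 0.129
grasp_force: 53.5
t 9.5 at [440.4 -46.3 133.5] [-1.799e+02 -1.000e-01  1.197e+02] F [-0.9 -0.3 -1.2] open 0.129
shift m [-0.0025 -0.0001  0.0294] turn [-0.0024 -0.0016  0.0001]
```

View pics/c6.png

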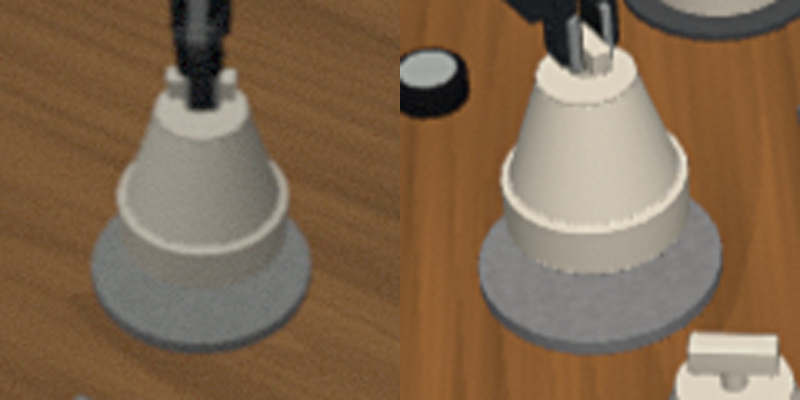

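The cone hangs level over the step. Cone and step mid-columns are 203 vs 201 in the scene crop and 596 vs 600 in the side crop, so it's centred to within about 2 mm. I'll lower it gently.

```bash
python3 -m crank '[[-0.002,0,0.01,0,0,0,1],[-0.002,0,0.018,0,0,0,1],[-0.002,0,0.023,0,0,0,1],[-0.002,0,0.026,0,0,0,1],[-0.002,0,0.026,0,0,0,1]]'; python3 -m crank '[[0,0,0.001,0,0,0,1],[0,0,0.002,0,0,0,1],[0,0,0.002,0,0,0,1]]'
python3 - <<'E'
from h import *
for n,(u,v) in dict(scene=(311,185),side=(257,295)).items():
    f=grab(n);hsv=cv2.cvtColor(f['image'],cv2.COLOR_RGB2HSV);print(n,[np.round(proj(f,[442,-48.5,z])[0],1) for z in (12,44)])
    if n=='scene': save(f,'s7')
    else: save(f,'d7')
E
```

```text
clock: 10.1
eef_pos: [441.8, -48.0, 108.4]
tcp_rot: [-3.141, -0.0, 2.089]
contact_force: [0.3, -0.2, -1.6]
opening: 0.129
grasp_force: 53.5
clock: 10.4
eef_pos: [442.2, -48.0, 106.8]
tcp_rot: [3.141, 0.0, 2.089]
contact_force: [-0.6, -0.3, -1.7]
opening: 0.126
grasp_force: 53.5
scene [np.float64(310.9), np.float64(310.8)]
side [np.float64(256.6), np.float64(255.5)]
```

```bash
python3 -m crank '[[0,0,0.001,0,0,0,1],[0,0,0.001,0,0,0,1]]'; python3 -m crank '[[0,0,0.001,0,0,0,1],[0,0,0.001,0,0,0,1]]'; python3 -m crank '[[0,0,0.001,0,0,0,1],[0,0,0.001,0,0,0,1]]'
python3 - <<'E'
from h import *
T=[]
for n,(u,v) in dict(scene=(311,180),side=(257,290)).items():
    f=grab(n);im=cv2.cvtColor(f['image'],cv2.COLOR_RGB2BGR)
    T.append(cv2.resize(im[v-60:v+60,u-60:u+60],(400,400),interpolation=cv2.INTER_CUBIC))
cv2.imwrite('pics/c8.png',np.hstack(T))
E
```

```text
clock: 10.7
eef_pos: [442.1, -48.0, 105.7]
tcp_rot: [-3.142, -0.0, 2.089]
contact_force: [-0.1, -0.5, -1.9]
opening: 0.126
grasp_force: 53.5
clock: 10.9
eef_pos: [442.1, -48.0, 104.7]
tcp_rot: [-3.141, -0.0, 2.089]
contact_force: [-0.3, 0.4, -1.1]
opening: 0.125
grasp_force: 53.5
clock: 11.1
eef_pos: [442.2, -48.0, 103.8]
tcp_rot: [3.142, 0.0, 2.089]
contact_force: [1.0, -1.0, 0.3]
opening: 0.124
grasp_force: 53.7
```

```bash
python3 -m crank '[[0,0,0.0005,0,0,0,1],[0,0,0.0005,0,0,0,1]]'
python3 - <<'E'
from h import *
T=[]
for n,(u,v) in dict(scene=(311,180),side=(257,290)).items():
    f=grab(n);im=cv2.cvtColor(f['image'],cv2.COLOR_RGB2BGR)
    T.append(cv2.resize(im[v-60:v+60,u-60:u+60],(400,400),interpolation=cv2.INTER_CUBIC))
cv2.imwrite('pics/c9.png',np.hstack(T)); print(r.sense()['contact_force'])
E
```

```text
clock: 11.4
eef_pos: [442.2, -48.0, 103.8]
tcp_rot: [-3.142, 0.0, 2.089]
contact_force: [-3.6, -0.2, 9.7]
opening: 0.125
grasp_force: 55.0
[-3.31180122  1.04846092  8.65733083]
```

The cone is down, with about 9 N at contact. I've used all ten picture views, so I'll check the centring with masks.

```bash
python3 -m crank '[[0,0,-0.0005,0,0,0,1],[0,0,-0.0005,0,0,0,1]]'
cat > chk.py <<'E'
from h import *
for n,(u,v) in dict(scene=(311,180),side=(257,290)).items():
    f=grab(n);P=[proj(f,[442+68*np.cos(a),-48.5+68*np.sin(a),12]) for a in np.linspace(0,6.28,80)]
    hsv=cv2.cvtColor(f['image'],cv2.COLOR_RGB2HSV).astype(int);b=f['image'].astype(int)
    warm=b[...,0]-b[...,2]            # wood strongly warm, cone slightly, step ~<=0
    cone=((warm>4)&(warm<45)&(b[...,0]>95)).astype(np.uint8); step=(warm<=4).astype(np.uint8)&(hsv[...,2]>70).astype(np.uint8)
    e=lambda m,r0,r1:[(np.where(m[r,u-45:u+45])[0][[0,-1]]+u-45).tolist() for r in range(r0,r1,2) if m[r,u-45:u+45].any()]
    print(n,'cone rows',e(cv2.morphologyEx(cone,2,np.ones((3,3))),v-20,v+40)); print(' step',e(cv2.morphologyEx(step,2,np.ones((3,3))),v+4,v+44))
E
python3 chk.py
```

```text
clock: 11.7
eef_pos: [442.2, -48.0, 103.8]
tcp_rot: [3.141, 0.0, 2.089]
contact_force: [-1.4, 0.6, 2.1]
opening: 0.125
grasp_force: 54.1
scene cone rows [[298, 323], [297, 323], [296, 324], [295, 324], [295, 325], [294, 326], [293, 327], [292, 328], [291, 329], [290, 330], [289, 332], [287, 334], [286, 335], [286, 335], [285, 335], [285, 335], [285, 335], [286, 335], [286, 335], [286, 332], [286, 331], [286, 334], [287, 332], [288, 332], [289, 331], [292, 329], [294, 326], [297, 324], [303, 314]]
 step [[336, 338], [282, 340], [281, 341], [280, 342], [280, 342], [280, 342], [280, 342], [280, 342], [280, 342], [280, 342], [281, 341], [282, 340], [283, 338], [285, 336], [287, 334], [289, 331], [292, 326], [295, 321]]
side cone rows [[239, 272], [238, 273], [238, 274], [237, 275], [236, 276], [236, 277], [235, 278], [235, 280], [234, 282], [232, 283], [231, 284], [230, 284], [229, 284], [229, 284], [229, 284], [229, 284], [230, 285], [230, 285], [230, 285], [230, 284], [231, 284], [231, 282], [232, 280], [234, 279], [235, 277], [237, 274], [241, 270], [247, 265]]
 step [[285, 288], [285, 289], [225, 290], [224, 288], [223, 292], [222, 292], [221, 292], [221, 292], [225, 292], [221, 292], [221, 291], [222, 290], [222, 289], [223, 288], [224, 286], [226, 284], [228, 282], [230, 279], [234, 275], [237, 271]]
```

Cone and step mid-columns agree within 1 px in both views (310.4/311 and 257/256.5). Releasing and rising.

```bash
python3 -m crank '[[0,0,0,0,0,0,0.8],[0,0,0,0,0,0,0.7],[0,0,0,0,0,0,0.5],[0,0,0,0,0,0,0.4],[0,0,0,0,0,0,0.4]]' 20; python3 -m crank '[[0,0,-0.01,0,0,0,0.3],[0,0,-0.03,0,0,0,0.3],[0,0,-0.07,0,0,0,0.3],[0,0,-0.11,0,0,0,0.3],[0,0,-0.15,0,0,0,0.3]]'; python3 -m crank '[[0,0,-0.03,0,0,0,0.3],[0,0,-0.03,0,0,0,0.3],[0,0,-0.03,0,0,0,0.3]]'; python3 chk.py
python3 - <<'E'
from h import *
import pickle
F=pickle.load(open('F.pkl','rb'))
# spare stack & tall stack disc unchanged? mean abs diff against the first frames
for n,B in dict(scene={'spare':(110,200,170,242),'talldisc':(272,312,372,452)},side={'spare':(325,435,252,345),'talldisc':(205,242,258,328)}).items():
    g=cams.grab_frame(n)['image'].astype(int)
    for k,(a,b,c,d) in B.items(): D=np.abs(g-F[n]['image'].astype(int))[a:b,c:d].max(-1);print(n,k,D.mean().round(2),(D>40).sum())
E
```

```text
clock: 12.3
eef_pos: [442.1, -48.0, 103.7]
tcp_rot: [-3.142, -0.0, 2.089]
contact_force: [0.1, -0.3, 0.8]
opening: 0.599
grasp_force: 0.0
clock: 12.8
eef_pos: [441.7, -47.9, 256.1]
tcp_rot: [3.141, 0.0, 2.089]
contact_force: [0.5, -0.3, -1.3]
opening: 0.704
grasp_force: 0.0
clock: 13.1
eef_pos: [442.2, -48.0, 284.6]
tcp_rot: [3.14, 0.001, 2.089]
contact_force: [-0.8, 0.4, -0.8]
opening: 0.705
grasp_force: 0.0
scene cone rows [[298, 323], [297, 323], [296, 324], [295, 325], [295, 325], [294, 326], [293, 327], [292, 328], [291, 329], [290, 330], [288, 332], [287, 334], [285, 335], [285, 335], [285, 335], [285, 336], [285, 335], [286, 335], [286, 334], [286, 333], [286, 332], [287, 332], [287, 332], [288, 332], [289, 332], [292, 329], [294, 326], [297, 322], [306, 314]]
 step [[282, 340], [281, 340], [280, 339], [280, 342], [280, 342], [279, 342], [280, 342], [280, 342], [280, 341], [281, 341], [281, 340], [283, 338], [284, 336], [286, 335], [288, 331], [292, 328], [298, 319]]
side cone rows [[239, 271], [238, 272], [238, 273], [237, 274], [236, 275], [236, 276], [235, 278], [235, 280], [234, 282], [232, 283], [231, 284], [230, 284], [229, 284], [229, 284], [229, 284], [229, 284], [230, 284], [230, 285], [230, 285], [230, 284], [231, 283], [231, 282], [232, 281], [234, 279], [235, 277], [238, 274], [241, 270], [246, 263]]
 step [[285, 288], [285, 289], [225, 291], [224, 291], [223, 292], [222, 292], [222, 292], [224, 292], [221, 292], [221, 292], [221, 291], [222, 290], [222, 289], [223, 288], [224, 286], [226, 284], [228, 282], [231, 279], [233, 275], [237, 271]]
scene spare 4.3 0
scene talldisc 11.02 268
side spare 3.91 0
side talldisc 6.56 88
```

The spare stack is unchanged. There's some pixel change around the tall stack, so I'll check whether its disc moved.

Run:
```python
from h import *
import pickle
F=pickle.load(open('F.pkl','rb'))
for n,(a,b,c,d) in dict(scene=(255,315,370,455),side=(195,242,255,330)).items():
    g=cams.grab_frame(n)['image']
    for im in (F[n]['image'],g):
        x=im[a:b,c:d].astype(int); m=((x[...,0]-x[...,2]<8)&(x.max(-1)<90)).astype(np.uint8)
        m=cv2.morphologyEx(m,2,np.ones((2,2)));R,C=np.where(m);print(n,'disc',C.min()+c,C.max()+c,R.max()+a,m.sum())
    D=np.abs(g.astype(int)-F[n]['image'])[a:b,c:d].max(-1)>40;R,C=np.where(D);print(' diff rows',np.percentile(R,[0,25,50,75,100])+a,'cols',np.percentile(C,[0,25,50,75,100])+c)
```

```text
scene disc 377 449 314 989
scene disc 377 449 314 993
 diff rows [255. 266. 275. 282. 286.] cols [388. 401. 425. 439. 448.]
side disc 264 323 241 573
side disc 264 323 241 571
 diff rows [195. 200. 205. 208. 211.] cols [269.   274.   287.   306.25 314.  ]
```

The disc hasn't moved in either view. The differences are just where the removed cone used to be. Handing in.

```bash
python3 -c "
from rig import sign_off
print(sign_off())"
```

```text
the job is handed in; nothing more can be done
None
```

The top cone of the taller stack was twisted about 75° free and stands on the round step, centred within about 2 mm by camera, both stacks are where they were, and the job was handed in at about 13 s.

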